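# Close the screw lid of the wax jar

### The arm

A 7-joint arm with a two-finger parallel gripper is mounted at the origin on the work surface. World frame = base frame: x ahead of the robot, y to its left, z up, the work surface at z = 0. Lengths are in m, angles in degrees, forces in N, time in s.
With the tool pointing down it reaches from about 0.425 to 0.875 m from the base axis. Payload 4.7 kg.
Tool frame: the origin (TCP) lies at the very end of the fingers, on their centre line; the grasp point (between the pads) lies 19 mm behind it; z points along the fingers, y is the direction in which the jaws open and shut (so a half turn about z gives the same grasp; the last joint's range is limited). The gripper opens to 87 mm and grips with 3 to 60 N. Pads are 19 mm wide; open, the fingers measure 117 mm over their backs; the gripper's body (75 mm by 190 mm) begins 51 mm behind the grasp point.
Start: joints at [-66.285, 18.392, -4.016, 83.108, 1.295, 78.541, -3.26], TCP at [0.253, 0.599, 0.189] pointing down, gripper open.
Joint ranges: [-163.93, 163.93], [-17.29, 119.83], [-79.2, 71.16], [3.27, 140.29], [-89.18, 269.18], [5.43, 117.66], [-154.24, 154.24]. Speed limits (degrees/s): [147.25, 147.25, 180, 180, 180, 180, 180].

### API

Orientations are given as [roll, pitch, yaw] about the fixed x, y, z axes, in that order (R = Rz(yaw) Ry(pitch) Rx(roll)).
In Python, from cell import sensors, imaging, ticket gives the robot as it stands.
- The arm moves only by the tool carry_out, never from a script. Its argument "plan" is a list of rows, each an object of numbers: "fingers": the closure, from -1 (fully open) to 1 (shut); "dx", "dy", "dz": the shift along the tool's x, y, z normalised to -1 to 1, where 1 is 0.03 m; "rx", "ry", "rz": the turn, a rotation vector about the tool's x, y, z normalised to -1 to 1, where 1 is 10 degrees. A call has 1 to 12 rows; each row shifts and turns the commanded pose from where the row before left it, along the tool's axes as they then stand; what a row does not reach is not made up. A row lasts 1/8 s, in which the tool goes at most 62.5 mm and 10.7 degrees, less where a joint would pass 70% of its speed; a pose out of reach is approached as far as the arm can. A call with a number of a shift or a turn outside -1 to 1 is refused whole. A call with a gripper value outside its range is refused whole. The fingers move at their own pace and stop on an object; "force" is the grip in N (left out, the last holds). Time passes only in rows, so rows that do not move let the fingers close. It gives the time, the measured TCP pose, the force and the opening at its end, in the units of the state.
- sensors.get_obs(): the state, without advancing time (a new reading comes with each control period).
- imaging.read_camera(name): name is "scene" or "top"; returns a dict with "color" (480x640x3 uint8, red, green, blue), "mtx" (3x3 intrinsics, pixels), "dist_coeffs" ([k1, k2, p1, p2, k3] as OpenCV has them; the pictures are not rectified), "extrinsics" (4x4, takes a point from world to camera coordinates). Camera axes: x right, y down, z forward; pixel columns grow to the right and rows downward; lengths in m; the calibration is good to about 2 mm. A picture is of the moment at which its call begins. There is no depth.
- ticket.sign_off(): hands the job in, once; it reports no verdict.
The state is a dict: "time_s": time; "qpos": joint angles; "joint_velocities": joint speeds; "effort": joint torques, N m; "tool_pos": TCP position; "tool_rot": TCP orientation; "force": force on the tool from outside, world axes, zero at the start; "wrist_torque": the same for the moment, N m; "grip_width": finger opening in m.
Only numpy, scipy, OpenCV 4.12 (cv2) and the standard library are available. Lean on these libraries where they do the work, as an engineer would, in place of code of your own. Each camera call takes 0.05 s, during which the arm holds its last target.

### The job

Put the walnut lid on the stoneware wax jar: set it level on the brass neck, ease it backward (anticlockwise seen from above) with a light hand until you feel it drop into the thread start, then screw it forward (clockwise) gently to the stop, so that it is fully home, and let go. Never force the thread, neither by pressing nor by turning on against a stop, do not tip the lid over, and leave the other things on the shelf where they are.

Things in the scene. Friction and masses are not known exactly. Their poses are not given: they have to be found in the camera images.
- lid_center (a point): Centre of the loose lid, half-way up (28.5 mm above its rim; it starts rim down on the work surface). Dark walnut, brass band, 65 mm across, 57 mm high over all, about 130 g. The round part is 25 mm high from rim to flat top; the finger bar stands on it. z up, x along the bar, y across it.
- lid_bar (a point): Centre of the lid's finger bar, 12.5 mm above the lid's centre. The bar is 46 mm long (x), 14 mm wide (y), 32 mm high: it reaches from the flat top (16 mm below this point) to 16 mm above this point. Strong enough to turn the lid by.
- lid_rim (a point): Centre of the lid's lower rim, z up. The skirt's inner diameter is 58 mm. Inside it three steel pins of 4 mm diameter point inward, 120 degrees apart, ends on a 48 mm circle, undersides 1 mm above the rim; they cannot be seen from outside.
- jar_mouth (a point): Centre of the top of the jar's brass neck, 79.5 mm above the work surface; z up. Neck 46 mm in diameter, coned to 37 mm over its top 5 mm, 55 mm over the threads. Height of the lid's centre above this point: +17 to +22 mm while the pins lie on top of the threads, +13.5 mm dropped into the thread start, +8.8 mm fully home.
- jar_thread (a point): On the neck's axis, 14 mm below its top, at the level of the entry ledges. Thread: three equal starts. Every 120 degrees, going clockwise: an open gap of 36 degrees with a level ledge, a thread 72 degrees long whose upper side falls 5 mm (4 mm per radian), an upright stop of 12 degrees, top 7.4 mm below the neck's. The gaps lie differently every time, NOT given by this orientation.
- jar_collar (a point): Neck's foot, 21.5 mm below its top. Pins on top of the threads jam at the stop if turned clockwise. Anticlockwise under a light press they climb 4 mm per radian to the high end (5.4 mm below the neck's top), at most 72 degrees away (95 if set down on top of a stop), and drop 8.6 mm into the gap. There the stop blocks going on (27 degrees of play; pins set on its edge must first go a little clockwise).
- jar: Squat stoneware jar, fixed to the shelf, 107 mm across, shoulder 58 mm high; origin at the centre of its underside; it does not give. From the gap, clockwise turning leads the pins under the threads, 1.6 mm vertical play, down 4 mm per radian to the stop, 68 to 100 degrees on. The thread stands 40 N from the lid in all (0.8 N m of turning at a stop); stay well below.
- ken0_center (a point): Bystander: unfinished pale ken spike A, 150 mm tall, 26 mm thick, standing in the walnut stand (55 x 190 x 45 mm, fixed); half-way up. Its top is 160 mm above the work surface.
- ken1_center (a point): Bystander: unfinished pale ken spike B, 150 mm tall, 26 mm thick, standing in the walnut stand (55 x 190 x 45 mm, fixed); half-way up. Its top is 160 mm above the work surface.
- ken2_center (a point): Bystander: unfinished pale ken spike C, 150 mm tall, 26 mm thick, standing in the walnut stand (55 x 190 x 45 mm, fixed); half-way up. Its top is 160 mm above the work surface.
- tama_center (a point): Bystander: yellow lacquered tama ball, 60 mm in diameter, on a cork ring 56 mm across; its centre.
- horn_disk: Bystander: dark horn polishing disk lying flat, 70 mm across, 12 mm thick; origin at the centre of its underside.
- tin: Bystander: blue tin, 56 mm across, 50 mm high; origin at the centre of its underside.
- brush: Bystander: brush 170 mm long lying flat; origin on its underside; x along its length.
Things that resemble listed ones, but are neither listed nor needed, are in the scene too. Of the things that look like the part that bears lid_center, the smallest one is meant.

How it is judged (in metres and radians):
On the way:
1. the lid has dropped level into the thread start (horizontal distance between lid_center and jar_mouth below 0.004 m and angle between lid_center's own z axis and vertical below 0.09 rad and z of lid_center in the frame of jar between 0.091 and 0.095 m), for 0.2 s.
At the end, for the whole second after the job is handed in: The lid sits on the jar's neck (axes within 4 mm), level within 0.06 rad, screwed down to within 1.2 mm of fully home (lid centre 8.8 mm above the neck's top), released and at rest; every bystander within 20 mm of its start (horizontal distance between lid_center and jar_mouth below 0.004 m and angle between lid_center's own z axis and vertical below 0.06 rad and z of lid_center in the frame of jar between 0.0858 and 0.0895 m and linear speed of lid below 0.01 m/s and contact force between the fingers and lid below 0.1 N and distance of each of ken0_center, ken1_center, ken2_center, tama_center, horn_disk, tin, brush from where it was at the start of the episode below 0.02 m); the robot touches nothing.
It fails at once if the thread is forced: contact force between lid and jar over 40 N (contact force between lid and jar above 40 N).
It fails at once if the lid is tipped over (more than 0.5 rad) (angle between lid_center's own z axis and vertical above 0.5 rad).
It fails at once if a bystander is knocked away (distance of any of ken0_center, ken1_center, ken2_center, tama_center, horn_disk, tin, brush from where it was at the start of the episode above 0.03 m).
It also fails if it takes over 72 s, if anything falls off the work surface, if the arm or the gripper's body presses on something with over 40 N, if the wrist force passes 120 N, or if a joint passes its speed limit or range.

## Working session

There is one attempt and no reset: what is moved stays moved. The work goes in short steps, Python scripts to look and compute and a tool call to move; the robot and the scene stay as the last step left them, time stands still between calls to the robot, and variables do not carry over. Pictures are saved under pics/ and viewed, and the job is handed in when it is done.

Besides the shell and the picture viewer there is one more tool, called in YAML: its name, and indented under it one key for each argument. carry_out: Moves the arm, as the interface text tells. Scaled input: -1 to 1 covers 0.03 m each way for a shift and 10 degrees each way for a turn. Its arguments: {"type":"object","properties":{"plan":{"type":"array"},"force":{"type":"number"}},"required":["plan"]}

```bash
mkdir -p pics
python3 - <<'E'
from cell import sensors, imaging
import cv2,numpy as np
o=sensors.get_obs();print({k:np.round(v,3).tolist() for k,v in o.items()})
for n in("scene","top"):
    d=imaging.read_camera(n);cv2.imwrite(f"pics/{n}0.png",d["color"][:,:,::-1]);print(n,d["mtx"].tolist(),d["dist_coeffs"],np.round(d["extrinsics"],4).tolist())
E
```

```text
{'time_s': 0.0, 'qpos': [-66.284, 18.438, -4.016, 83.176, 1.294, 78.541, -3.26], 'joint_velocities': [-0.041, -0.007, -0.073, 0.035, 0.021, -0.012, 0.007], 'effort': [-0.0, -49.128, -0.404, -31.252, -0.064, 0.044, 0.0], 'tool_pos': [0.253, 0.598, 0.188], 'tool_rot': [-179.89, 0.005, 157.095], 'force': [0.867, -0.029, -0.124], 'wrist_torque': [0.003, 0.051, -0.021], 'grip_width': 0.087}
scene [[500.76415408949583, 0.0, 312.31736784796374], [0.0, 500.76415408949583, 242.42177236966253], [0.0, 0.0, 1.0]] [-0.06627548  0.          0.          0.          0.        ] [[0.249, 0.9685, -0.0059, -0.16], [0.6339, -0.1676, -0.755, -0.2853], [-0.7322, 0.1843, -0.6557, 1.4818], [0.0, 0.0, 0.0, 1.0]]
top [[570.9105413281287, 0.0, 325.6587518292187], [0.0, 570.9105413281287, 245.91222291827464], [0.0, 0.0, 1.0]] [-0.0073516  0.         0.         0.         0.       ] [[-0.0068, -0.9999, -0.0096, 0.0459], [-0.9809, 0.0085, -0.1944, 0.5997], [0.1945, 0.0081, -0.9809, 1.1474], [0.0, 0.0, 0.0, 1.0]]
```

View pics/scene0.png

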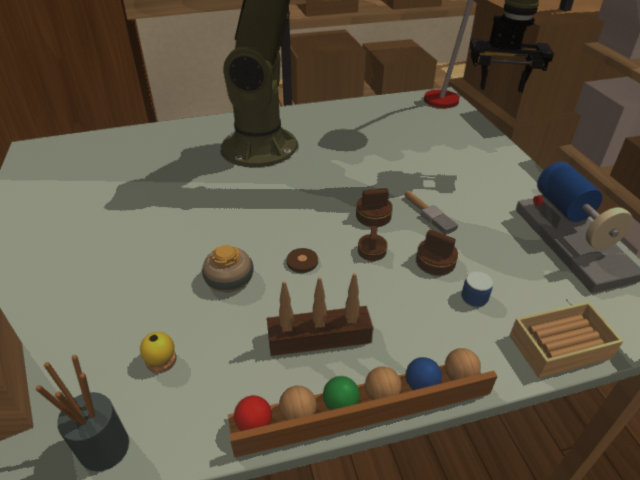

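View pics/top0.png

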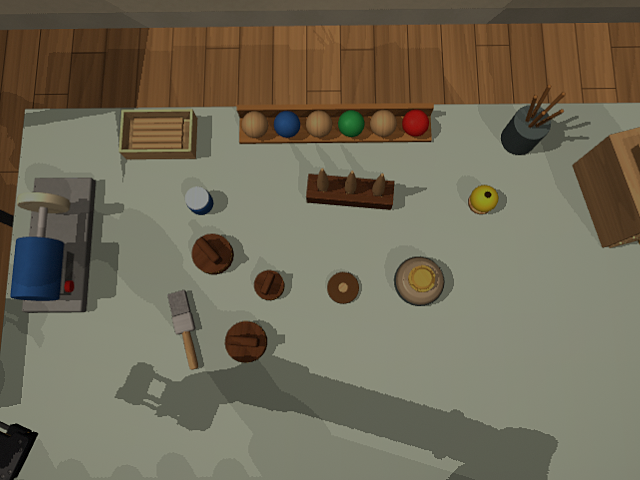

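The smallest lid is at top (269,285) and scene (373,243). The jar is at top (420,280). The two larger lids, at top (212,253) and (246,341), are decoys. I'll enlarge both views next.

Run:
```python
import cv2,numpy as np
t=cv2.imread("pics/top0.png");s=cv2.imread("pics/scene0.png")
def c(im,x,y,w,h,k): return cv2.resize(im[y:y+h,x:x+w],None,fx=k,fy=k,interpolation=cv2.INTER_CUBIC)
a=np.hstack([c(t,240,255,60,60,6.5),c(t,390,250,60,60,6.5)]);
b=np.hstack([c(s,343,212,60,60,6.5),c(s,198,235,60,60,6.5)])
cv2.imwrite("pics/cropA.png",a);cv2.imwrite("pics/cropB.png",b)
im=np.clip(np.vstack([a[:, :],])*1.6,0,255).astype(np.uint8);cv2.imwrite("pics/cropA.png",im)
cv2.imwrite("pics/cropB.png",np.clip(b*1.6,0,255).astype(np.uint8))
```

```text
(no output)
```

View pics/cropA.png

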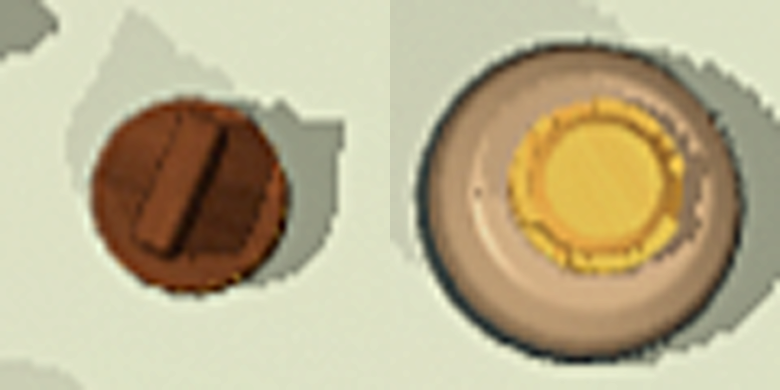

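View pics/cropB.png

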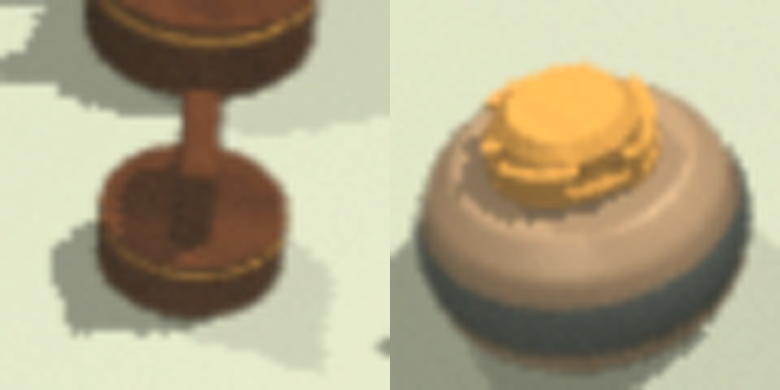

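```bash
cat > h.py <<'E'
import cv2,numpy as np
from scipy.optimize import least_squares
from cell import imaging,sensors
def cams():
    return {n:imaging.read_camera(n) for n in("scene","top")}
def proj(d,P):
    P=np.atleast_2d(np.array(P,float));E=d["extrinsics"]
    return cv2.projectPoints(P.reshape(-1,1,3),cv2.Rodrigues(E[:3,:3])[0],E[:3,3],d["mtx"],d["dist_coeffs"])[0].reshape(-1,2)
def circ(x,y,z,r,n=72):
    a=np.linspace(0,2*np.pi,n,endpoint=False);return np.c_[x+r*np.cos(a),y+r*np.sin(a),0*a+z]
def bbox(p): return np.r_[p.min(0),p.max(0)]
def lidpts(x,y,yaw,z0=0):
    c=np.vstack([circ(x,y,z0,.0325),circ(x,y,z0+.025,.0325)])
    u=np.array([np.cos(yaw),np.sin(yaw)]);v=np.array([-u[1],u[0]])
    bar=np.array([[*(np.array([x,y])+s*.023*u+t*.007*v),z0+.057] for s,t in((1,1),(1,-1),(-1,-1),(-1,1))])
    return c,bar
def crop(im,x,y,w,h,k,draw=()):
    o=cv2.resize(im[y:y+h,x:x+w],None,fx=k,fy=k,interpolation=cv2.INTER_CUBIC)
    o=np.clip(o*1.6,0,255).astype(np.uint8)
    for p in draw: cv2.polylines(o,[np.int32(((p-[x,y]+.5)*k-.5)*8).reshape(-1,1,2)],True,(255,255,0),1,shift=3)
    return o
E
python3 - <<'E'
from h import *
D=cams()
k=6.5
T=lambda pts,ox,oy:(np.array(pts,float)+.5)/k-.5+[ox,oy]
# lid
bt=T([[92,97],[288,295]],240,255).ravel()
bs=T([[98,145],[287,318]],343,212).ravel()
bart=T([[185,112],[224,124],[175,257],[137,243]],240,255)
def f(p):
    c,b=lidpts(*p)
    r=[bbox(proj(D["top"],c))-bt, (bbox(proj(D["scene"],c))-bs)]
    q=proj(D["top"],b); 
    r.append(.5*min([ (np.roll(o,i,0)-bart).ravel() for o in(q,q[::-1]) for i in range(4)],key=lambda e:(e**2).sum()))
    return np.hstack(r)
best=min((least_squares(f,[.58,.1,a]) for a in(-.5,0,.5,1)),key=lambda s:s.cost)
print("lid",best.x[:2],np.degrees(best.x[2]),np.round(best.fun,1))
# jar
mt=T([[545-390,122],[663-390,238]],390,250).ravel()
ms=T([[503-390,68],[640-390,152]],198,235).ravel()
g=lambda p:np.hstack([bbox(proj(D["top"],circ(*p,.0795,.0185)))-mt,bbox(proj(D["scene"],circ(*p,.0795,.0185)))-ms])
s=least_squares(g,[.6,-.2]);print("jar",s.x,np.round(s.fun,1))
for n in ("top","scene"):
    c,b=lidpts(*best.x);im=D[n]["color"][:,:,::-1]
    L=[proj(D[n],c[:72]),proj(D[n],c[72:]),proj(D[n],b)]
    J=[proj(D[n],circ(*s.x,.0795,.0185)),proj(D[n],circ(*s.x,.0721,.0275)),proj(D[n],circ(*s.x,.03,.0535))]
    o=[(240,255),(390,250)] if n=="top" else [(343,212),(198,235)]
    cv2.imwrite(f"pics/fit_{n}.png",np.hstack([crop(im,*o[0],60,60,k,L),crop(im,*o[1],60,60,k,J)]))
# other objects rough
for nm,u in dict(dec1=(212,253),dec2=(246,341),disk=(343,288),ken=(380,185),tama=(484,198)).items():
    d=D["top"];E=d["extrinsics"];r=E[:3,:3].T@np.linalg.solve(d["mtx"],[*u,1]);C=-E[:3,:3].T@E[:3,3];print(nm,(C+r*(.03-C[2])/r[2])[:2].round(3))
E
```

```text
lid [0.52440154 0.16614523] -19.37721440264013 [-0.9 -0.4  0.1  0.4 -1.5 -0.6 -0.7  0.3 -0.6 -0.6 -0.4 -0.4 -0.4 -0.3
 -0.7 -0.3]
jar [ 0.53008841 -0.15486109] [-1.1 -0.6 -1.2 -0.6  0.1 -0.4 -2.6 -1.1]
dec1 [0.592 0.288]
dec2 [0.404 0.21 ]
disk [0.514 0.005]
ken [ 0.742 -0.079]
tama [ 0.71  -0.307]
```

View pics/fit_top.png

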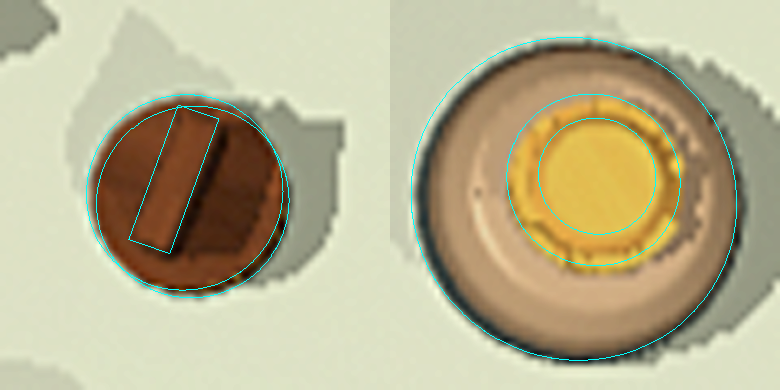

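View pics/fit_scene.png

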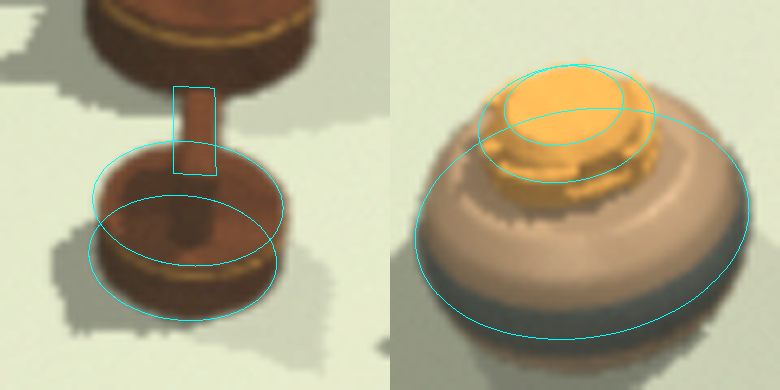

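Run:
```python
from h import *
D=cams();k=6.5
T=lambda pts,ox,oy:(np.array(pts,float)+.5)/k-.5+[ox,oy]
B={"top":(T([[92,97],[288,295]],240,255).ravel(),T([[155,122],[273,238]],390,250).ravel()),
"scene":(T([[98,145],[287,318]],343,212).ravel(),T([[113,68],[250,145]],198,235).ravel())}
for n in B:
    l=least_squares(lambda p:bbox(proj(D[n],lidpts(*p,0)[0]))-B[n][0],[.52,.166])
    j=least_squares(lambda p:bbox(proj(D[n],circ(*p,.0795,.0185)))-B[n][1],[.53,-.155])
    print(n,l.x.round(4),l.fun.round(1),j.x.round(4),j.fun.round(1),(j.x-l.x).round(4))
d=D["top"]
q=T([[185,112],[224,124],[175,257],[137,243]],240,255)
E=d["extrinsics"];C=-E[:3,:3].T@E[:3,3]
X=[]
for u in q:
    v=cv2.undistortPoints(u.reshape(1,1,2),d["mtx"],d["dist_coeffs"]).ravel();r=E[:3,:3].T@[*v,1];X.append(C+r*(.057-C[2])/r[2])
X=np.array(X);print(X.round(4),X.mean(0)); v=(X[0]+X[1]-X[2]-X[3]);print(np.degrees(np.arctan2(v[1],v[0])))
```

```text
top [0.5243 0.1653] [-0.5 -0.4  0.5  0.4] [ 0.5288 -0.1571] [ 0.1 -0.  -0.1  0. ] [ 0.0044 -0.3224]
scene [0.5254 0.1683] [-0.4 -0.5  0.4  0.5] [ 0.5315 -0.1525] [ 1.4 -0.2 -1.4  0.2] [ 0.0061 -0.3208]
[[0.5461 0.1627 0.057 ]
 [0.542  0.15   0.057 ]
 [0.4991 0.1653 0.057 ]
 [0.5037 0.1776 0.057 ]] [0.5227264  0.16391047 0.057     ]
-19.462276712395703
```

carry_out:
  plan:
    - {"dx": -0.95, "dy": -0.7, "fingers": 0}
    - {"dx": -0.95, "dy": -0.7, "fingers": 0}
    - {"dx": -0.95, "dy": -0.7, "fingers": 0}
    - {"dx": -0.95, "dy": -0.7, "fingers": 0}
    - {"dx": -0.95, "dy": -0.7, "fingers": 0}
    - {"dx": -0.95, "dy": -0.7, "fingers": 0}
    - {"dx": -0.95, "dy": -0.7, "fingers": 0}
    - {"dx": -0.95, "dy": -0.7, "fingers": 0}
    - {"dx": -0.95, "dy": -0.7, "fingers": 0}
    - {"dx": -0.95, "dy": -0.7, "fingers": 0}
    - {"dx": -0.95, "dy": -0.7, "fingers": 0}
    - {"rz": -0.35, "fingers": 0}
  force: 20

```text
validation failed for argument at $.pl...
```

carry_out:
  plan:
    - {"dx": -0.95, "dy": -0.7, "dz": 0.0, "rx": 0.0, "ry": 0.0, "rz": 0.0, "fingers": 0.0}
  force: 20

```text
time_s: 0.42
tool_pos: [0.2683, 0.57, 0.1884]
tool_rot: [-180.0, -0.1, 157.4]
force: [-0.9, -0.1, -0.2]
grip_width: 0.0827
```

carry_out:
  plan:
    - {"dx": -0.95, "dy": -0.7, "dz": 0, "rx": 0, "ry": 0, "rz": 0, "fingers": 0}
    - {"dx": -0.95, "dy": -0.7, "dz": 0, "rx": 0, "ry": 0, "rz": 0, "fingers": 0}
    - {"dx": -0.95, "dy": -0.7, "dz": 0, "rx": 0, "ry": 0, "rz": 0, "fingers": 0}
    - {"dx": -0.95, "dy": -0.7, "dz": 0, "rx": 0, "ry": 0, "rz": 0, "fingers": 0}
    - {"dx": -0.95, "dy": -0.7, "dz": 0, "rx": 0, "ry": 0, "rz": 0, "fingers": 0}
    - {"dx": -0.95, "dy": -0.7, "dz": 0, "rx": 0, "ry": 0, "rz": 0, "fingers": 0}
    - {"dx": -0.95, "dy": -0.7, "dz": 0, "rx": 0, "ry": 0, "rz": 0, "fingers": 0}
    - {"dx": -0.95, "dy": -0.7, "dz": 0, "rx": 0, "ry": 0, "rz": 0, "fingers": 0}
    - {"dx": -0.95, "dy": -0.7, "dz": 0, "rx": 0, "ry": 0, "rz": 0, "fingers": 0}
    - {"dx": -0.95, "dy": -0.7, "dz": 0, "rx": 0, "ry": 0, "rz": 0, "fingers": 0}
    - {"dx": -0.95, "dy": -0.7, "dz": 0, "rx": 0, "ry": 0, "rz": 0, "fingers": 0}
    - {"dx": 0, "dy": 0, "dz": 0, "rx": 0, "ry": 0, "rz": -0.35, "fingers": 0}
  force: 20

```text
time_s: 1.92
tool_pos: [0.4718, 0.2299, 0.1893]
tool_rot: [-180.0, 0.1, 160.3]
force: [0.1, 0.4, 0.5]
grip_width: 0.0436
```

carry_out:
  plan:
    - {"dx": -0.78, "dy": -0.47, "dz": 0, "rx": 0, "ry": 0, "rz": 0, "fingers": 0}
    - {"dx": -0.78, "dy": -0.47, "dz": 0, "rx": 0, "ry": 0, "rz": 0, "fingers": 0}
    - {"dx": -0.78, "dy": -0.47, "dz": 0, "rx": 0, "ry": 0, "rz": 0, "fingers": 0}
    - {"dx": 0, "dy": 0, "dz": 0.8, "rx": 0, "ry": 0, "rz": 0, "fingers": 0}
    - {"dx": 0, "dy": 0, "dz": 0.8, "rx": 0, "ry": 0, "rz": 0, "fingers": 0}
    - {"dx": 0, "dy": 0, "dz": 0.8, "rx": 0, "ry": 0, "rz": 0, "fingers": 0}
    - {"dx": 0, "dy": 0, "dz": 0, "rx": 0, "ry": 0, "rz": 0, "fingers": 0}
    - {"dx": 0, "dy": 0, "dz": 0, "rx": 0, "ry": 0, "rz": 0, "fingers": 0}

```text
time_s: 2.92
tool_pos: [0.5227, 0.1705, 0.1181]
tool_rot: [179.9, 0.1, 160.6]
force: [0.0, -0.3, 0.1]
grip_width: 0.0437
```

Run:
```python
from h import *
D=cams();o=sensors.get_obs();print(o["tool_pos"],o["tool_rot"],o["qpos"])
t=o["tool_pos"]
for n in D: print(n,proj(D[n],[t]))
a=crop(D["top"]["color"][:,:,::-1],220,235,100,100,4);b=crop(D["scene"]["color"][:,:,::-1],320,150,100,130,4)[:,:]
cv2.imwrite("pics/g1.png",np.hstack([cv2.copyMakeBorder(a,0,120,0,0,0),b]))
```

```text
[0.52302864 0.17062785 0.11843252] [1.79907317e+02 9.31525380e-02 1.60595144e+02] [-35.79549669   8.81260089  16.44574147 103.49285169  -2.69695789
  67.94104343  52.06945756]
scene [[376.3394685  208.35156807]]
top [[260.54950587 278.67628484]]
```

View pics/g1.png

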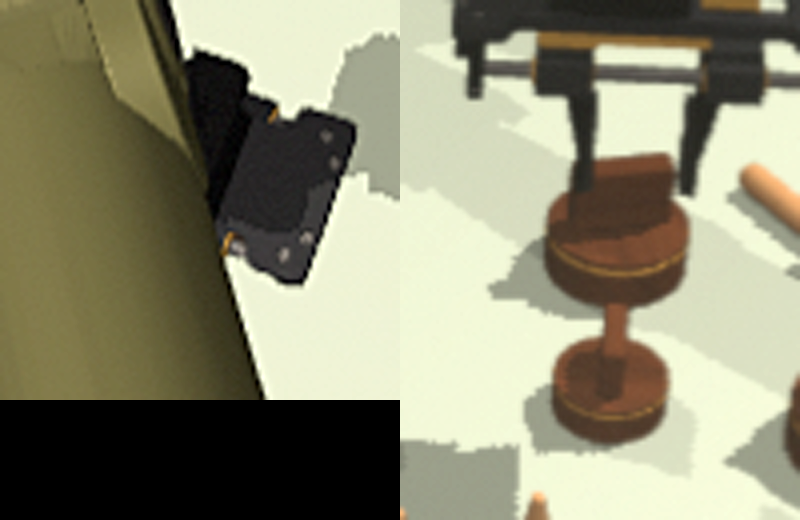

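Run:
```python
from h import *
D=cams();o=sensors.get_obs()
t=o["tool_pos"];im=D["scene"]["color"][:,:,::-1].copy()
w=.0437/2;y=np.array([np.sin(np.radians(160.6)),-np.cos(np.radians(160.6)),0])
P=[t+y*w,t-y*w,t+y*w+[0,0,.019],t-y*w+[0,0,.019],t,t+[0,0,.07]]
p=proj(D["scene"],P);print(p)
c=crop(im,330,140,90,75,8.8)
for q in p: cv2.drawMarker(c,tuple(int(v) for v in ((q-[330,140]+.5)*8.8)),(255,255,0),cv2.MARKER_CROSS,14,1)
cv2.imwrite("pics/g2.png",c)
```

```text
[[386.71554209 208.89212497]
 [365.89861557 207.87652746]
 [387.54068172 201.59456001]
 [366.47682445 200.58296029]
 [376.2975424  208.38278104]
 [378.9563351  180.6335955 ]]
```

View pics/g2.png

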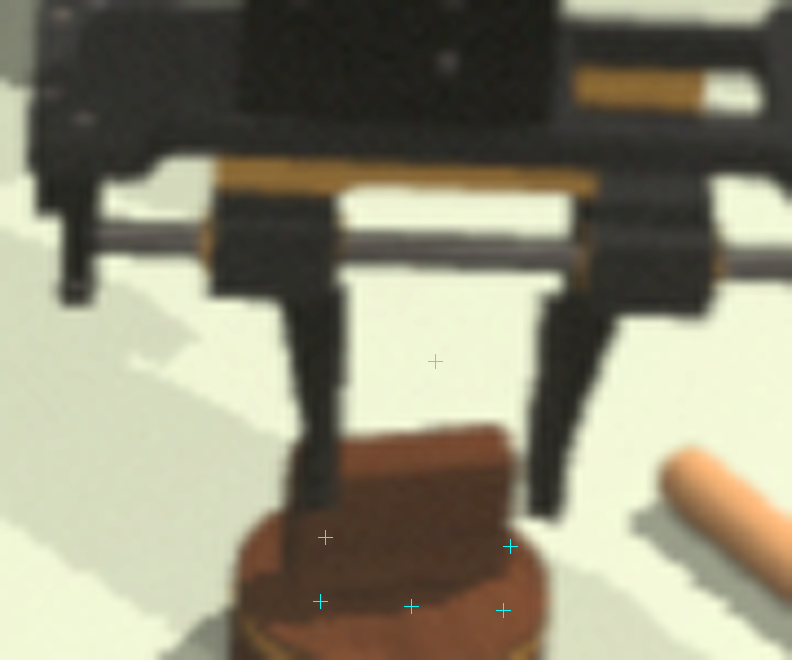

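Run:
```python
from h import *
D=cams()
t=np.array([.253,.598,.188]);y=np.array([np.sin(np.radians(157.1)),-np.cos(np.radians(157.1)),0])
P=[t+y*.0435,t-y*.0435,t,t+[0,0,.07]]
p=proj(D["scene"],P);print(p); print(proj(D["top"],P))
s=cv2.imread("pics/scene0.png");c=crop(s,450,0,120,100,6.5)
for q in p: cv2.drawMarker(c,tuple(int(v) for v in ((q-[450,0]+.5)*6.5)),(255,255,0),cv2.MARKER_CROSS,14,1)
cv2.imwrite("pics/g3.png",c)
# base origin check
print(proj(D["scene"],[[0,0,0],[0,0,.33]]))
```

```text
[[514.20262549 102.57382017]
 [480.30713578 100.11155482]
 [497.23312486 101.32790268]
 [503.36421753  75.51599024]]
[[ -6.52629175 415.31495896]
 [ 36.10559462 434.87380661]
 [ 14.70518898 425.05969214]
 [ -8.08384066 429.79098233]]
[[258.40977471 146.32732328]
 [249.04854487  33.65942167]]
```

View pics/g3.png

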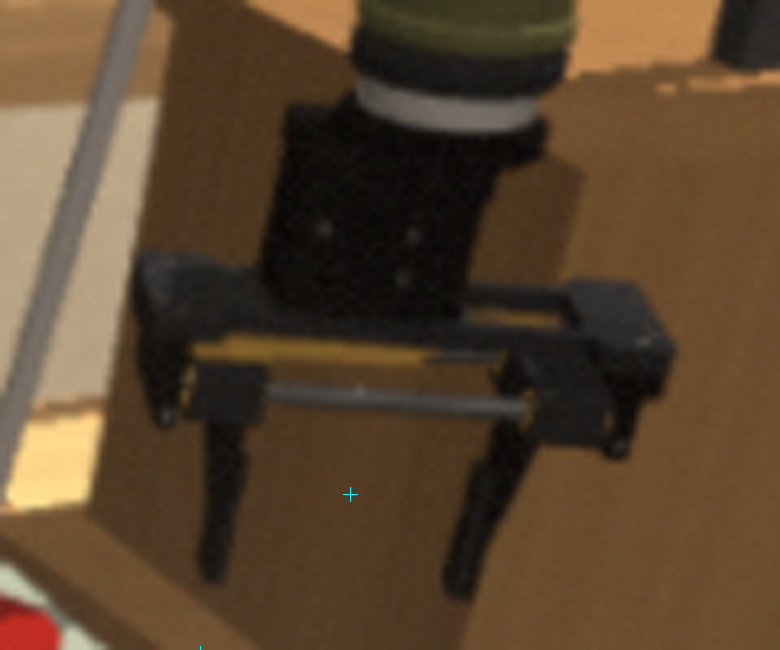

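carry_out:
  plan:
    - {"dx": -0.11, "dy": -0.16, "dz": 0, "rx": 0, "ry": 0, "rz": 0, "fingers": 0}
    - {"dx": 0, "dy": 0, "dz": 0.55, "rx": 0, "ry": 0, "rz": 0, "fingers": 0}
    - {"dx": 0, "dy": 0, "dz": 0.55, "rx": 0, "ry": 0, "rz": 0, "fingers": 0}
    - {"dx": 0, "dy": 0, "dz": 0.55, "rx": 0, "ry": 0, "rz": 0, "fingers": 0}
    - {"dx": 0, "dy": 0, "dz": 0.55, "rx": 0, "ry": 0, "rz": 0, "fingers": 0}
    - {"dx": 0, "dy": 0, "dz": 0, "rx": 0, "ry": 0, "rz": 0, "fingers": 0}

```text
time_s: 3.98
tool_pos: [0.5222, 0.1642, 0.049]
tool_rot: [-179.9, -0.1, 160.6]
force: [-0.6, -0.8, 0.2]
grip_width: 0.0438
```

```bash
cat > v.py <<'E'
from h import *
import sys
x,y,w,h,k,name=[*map(float,sys.argv[1:6]),sys.argv[6]]
D=cams();im=D["scene"]["color"][:,:,::-1];o=sensors.get_obs();t=o["tool_pos"];print(t.round(4) if hasattr(t,'round') else t,np.round(o["tool_rot"],2),np.round(o["force"],2),np.round(o["wrist_torque"],3),o["grip_width"],np.round(o["qpos"],1),o["time_s"])
print(proj(D["scene"],[t,np.array(t)+[0,0,.027]]).round(1).tolist())
x,y,w,h=map(int,(x,y,w,h));cv2.imwrite(f"pics/{name}.png",crop(im,x,y,w,h,k))
E
python3 v.py 330 170 90 90 6.5 g4
```

```text
[0.5238 0.1647 0.051 ] [-180.      0.    160.59] [-0.71  0.22  1.13] [0.01  0.018 0.022] 0.043417192757553964 [-34.9  12.7  16.5 107.5  -4.1  60.4  53.8] 4.075
[[371.5, 233.6], [372.4, 224.0]]
```

View pics/g4.png

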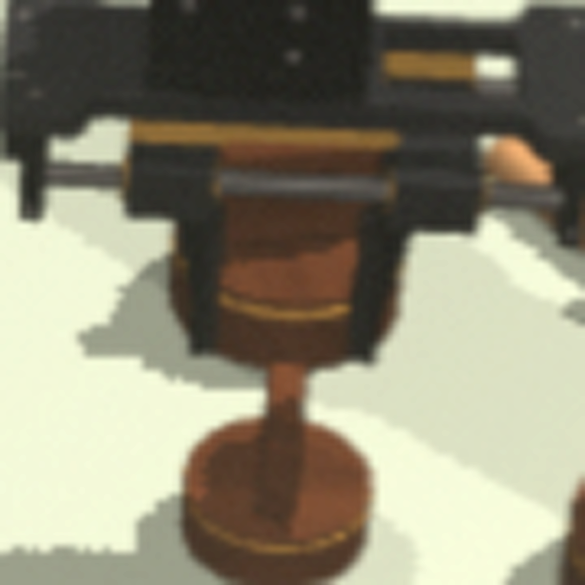

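carry_out:
  plan:
    - {"dx": 0, "dy": 0, "dz": 0.4, "rx": 0, "ry": 0, "rz": 0, "fingers": 0}
    - {"dx": 0, "dy": 0, "dz": 0.4, "rx": 0, "ry": 0, "rz": 0, "fingers": 0}
    - {"dx": 0, "dy": 0, "dz": 0.4, "rx": 0, "ry": 0, "rz": 0, "fingers": 0}
    - {"dx": 0, "dy": 0, "dz": 0, "rx": 0, "ry": 0, "rz": 0, "fingers": 0}

```text
time_s: 4.58
tool_pos: [0.5225, 0.1642, 0.0136]
tool_rot: [-179.9, -0.1, 160.6]
force: [-0.7, 0.4, 0.0]
grip_width: 0.0435
```

```bash
python3 v.py 330 180 90 90 6.5 g5
```

```text
[0.5236 0.1646 0.0149] [-1.7999e+02 -1.0000e-02  1.6059e+02] [0.92 0.52 0.31] [ 0.011 -0.016  0.066] 0.04369190618735708 [-34.6  15.2  16.2 109.2  -5.   56.3  54.5] 4.675
[[370.3, 245.9], [371.2, 236.7]]
```

View pics/g5.png

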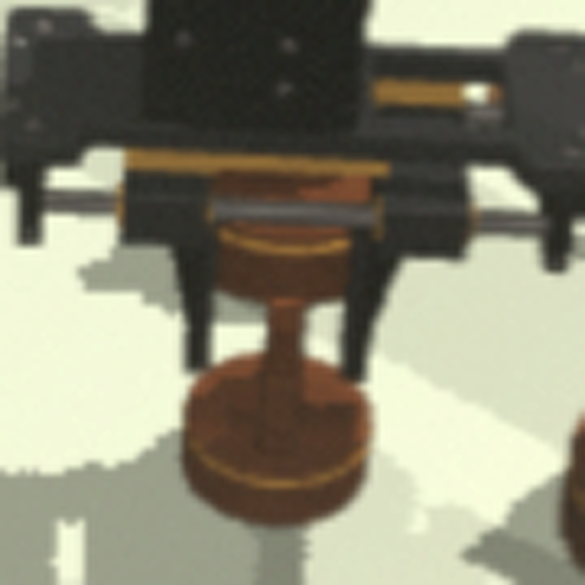

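carry_out:
  plan:
    - {"dx": 0, "dy": 0, "dz": 0.2, "rx": 0, "ry": 0, "rz": 0, "fingers": 0}
    - {"dx": 0, "dy": 0, "dz": 0.2, "rx": 0, "ry": 0, "rz": 0, "fingers": 0}
    - {"dx": 0, "dy": 0, "dz": 0, "rx": 0, "ry": 0, "rz": 0, "fingers": 0.0}

```text
time_s: 5.05
tool_pos: [0.5231, 0.1645, 0.0024]
tool_rot: [-180.0, -0.0, 160.6]
force: [-0.1, -0.6, 1.4]
grip_width: 0.043
```

```bash
python3 v.py 330 180 90 90 6.5 g6
```

```text
[0.5237 0.1647 0.003 ] [-180.     0.   160.6] [ 0.23 -1.31 -0.54] [-0.017 -0.019 -0.012] 0.043639563013662 [-34.4  16.1  16.1 109.6  -5.4  55.   54.8] 5.15
[[370.0, 249.9], [370.8, 240.8]]
```

View pics/g6.png

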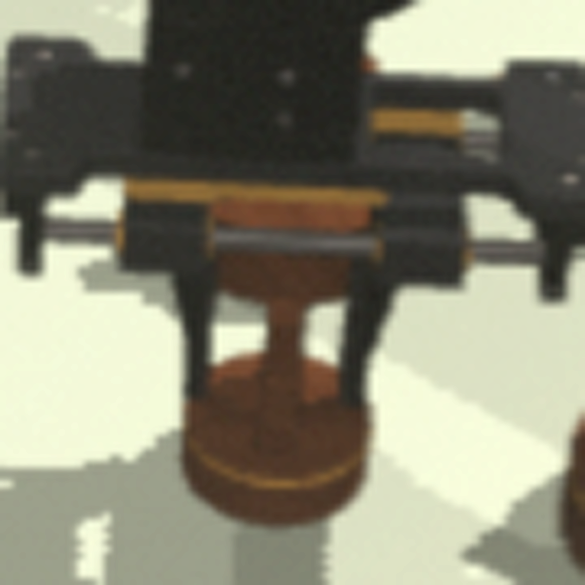

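carry_out:
  plan:
    - {"dx": 0, "dy": 0, "dz": 0, "rx": 0, "ry": 0, "rz": 0, "fingers": 1}
    - {"dx": 0, "dy": 0, "dz": 0, "rx": 0, "ry": 0, "rz": 0, "fingers": 1}
    - {"dx": 0, "dy": 0, "dz": 0, "rx": 0, "ry": 0, "rz": 0, "fingers": 1}
    - {"dx": 0, "dy": 0, "dz": 0, "rx": 0, "ry": 0, "rz": 0, "fingers": 1}
    - {"dx": 0, "dy": 0, "dz": 0, "rx": 0, "ry": 0, "rz": 0, "fingers": 1}
    - {"dx": 0, "dy": 0, "dz": 0, "rx": 0, "ry": 0, "rz": 0, "fingers": 1}
  force: 20

```text
time_s: 5.9
tool_pos: [0.5239, 0.1651, 0.0033]
tool_rot: [180.0, 0.0, 160.6]
force: [0.2, 0.2, 1.4]
grip_width: 0.0135
```

carry_out:
  plan:
    - {"dx": 0, "dy": 0, "dz": -0.5, "rx": 0, "ry": 0, "rz": 0, "fingers": 1}
    - {"dx": 0, "dy": 0, "dz": -1, "rx": 0, "ry": 0, "rz": 0, "fingers": 1}
    - {"dx": 0, "dy": 0, "dz": -1, "rx": 0, "ry": 0, "rz": 0, "fingers": 1}
    - {"dx": 0, "dy": 0, "dz": -1, "rx": 0, "ry": 0, "rz": 0, "fingers": 1}
    - {"dx": 0, "dy": 0, "dz": -0.5, "rx": 0, "ry": 0, "rz": 0, "fingers": 1}
    - {"dx": 0, "dy": 0, "dz": 0, "rx": 0, "ry": 0, "rz": 0, "fingers": 1}

```text
time_s: 6.65
tool_pos: [0.5243, 0.1647, 0.1241]
tool_rot: [179.9, 0.1, 160.6]
force: [-0.2, -0.8, -1.8]
grip_width: 0.0142
```

```bash
python3 v.py 320 130 100 110 6 g7
```

```text
[0.5229 0.1643 0.122 ] [-1.7993e+02 -7.0000e-02  1.6059e+02] [-0.6  -0.29 -1.77] [0.003 0.021 0.024] 0.013735741087409053 [-35.5   8.6  16.8 103.3  -2.6  68.6  52.6] 6.75
[[373.6, 207.4], [374.6, 196.9]]
```

View pics/g7.png

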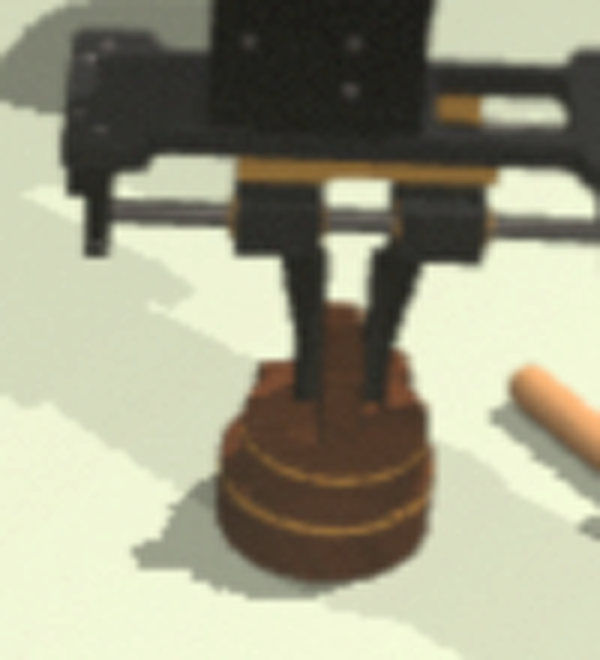

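carry_out:
  plan:
    - {"dx": -0.31, "dy": -0.84, "dz": 0, "rx": 0, "ry": 0, "rz": 0, "fingers": 1}
    - {"dx": -0.31, "dy": -0.84, "dz": 0, "rx": 0, "ry": 0, "rz": 0, "fingers": 1}
    - {"dx": -0.31, "dy": -0.84, "dz": 0, "rx": 0, "ry": 0, "rz": 0, "fingers": 1}
    - {"dx": -0.31, "dy": -0.84, "dz": 0, "rx": 0, "ry": 0, "rz": 0, "fingers": 1}
    - {"dx": -0.31, "dy": -0.84, "dz": 0, "rx": 0, "ry": 0, "rz": 0, "fingers": 1}
    - {"dx": -0.31, "dy": -0.84, "dz": 0, "rx": 0, "ry": 0, "rz": 0, "fingers": 1}
    - {"dx": -0.31, "dy": -0.84, "dz": 0, "rx": 0, "ry": 0, "rz": 0, "fingers": 1}
    - {"dx": -0.31, "dy": -0.84, "dz": 0, "rx": 0, "ry": 0, "rz": 0, "fingers": 1}
    - {"dx": -0.31, "dy": -0.84, "dz": 0, "rx": 0, "ry": 0, "rz": 0, "fingers": 1}
    - {"dx": -0.31, "dy": -0.84, "dz": 0, "rx": 0, "ry": 0, "rz": 0, "fingers": 1}
    - {"dx": -0.31, "dy": -0.84, "dz": 0, "rx": 0, "ry": 0, "rz": 0, "fingers": 1}
    - {"dx": -0.31, "dy": -0.84, "dz": 0, "rx": 0, "ry": 0, "rz": 0, "fingers": 1}

```text
time_s: 8.25
tool_pos: [0.5273, -0.1582, 0.1214]
tool_rot: [-180.0, -0.2, 160.6]
force: [-0.4, 0.4, -0.7]
grip_width: 0.0138
```

carry_out:
  plan:
    - {"dx": 0, "dy": 0, "dz": 0, "rx": 0, "ry": 0, "rz": 0, "fingers": 1}
    - {"dx": 0, "dy": 0, "dz": 0, "rx": 0, "ry": 0, "rz": 0, "fingers": 1}

```text
time_s: 8.5
tool_pos: [0.5278, -0.1567, 0.1219]
tool_rot: [180.0, -0.1, 160.6]
force: [0.4, 0.2, -1.7]
grip_width: 0.0139
```

```bash
python3 v.py 180 180 90 90 6.5 j1
python3 - <<'E'
from h import *
D=cams();cv2.imwrite("pics/jt1.png",crop(D["top"]["color"][:,:,::-1],350,220,130,120,5))
E
```

```text
[ 0.5282 -0.1562  0.1224] [ 1.7998e+02 -8.0000e-02  1.6069e+02] [-1.06 -0.36 -1.44] [ 0.054  0.013 -0.01 ] 0.013815435775789196 [-14.5   9.5  31.3 103.4  -5.3  68.7  89. ] 8.6
[[220.9, 234.0], [219.1, 223.3]]
```

View pics/j1.png

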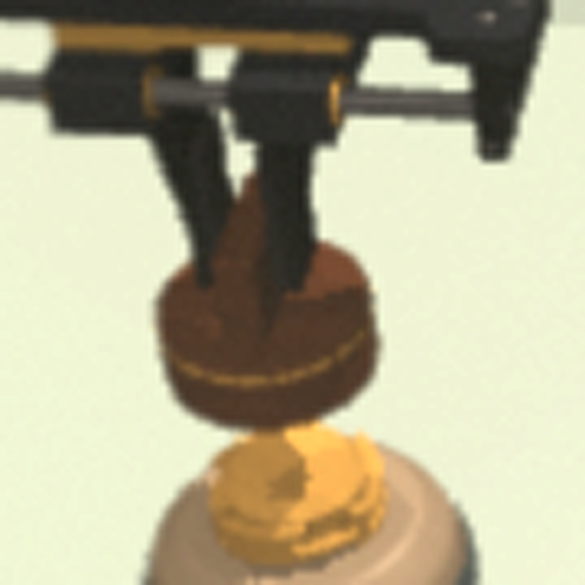

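View pics/jt1.png

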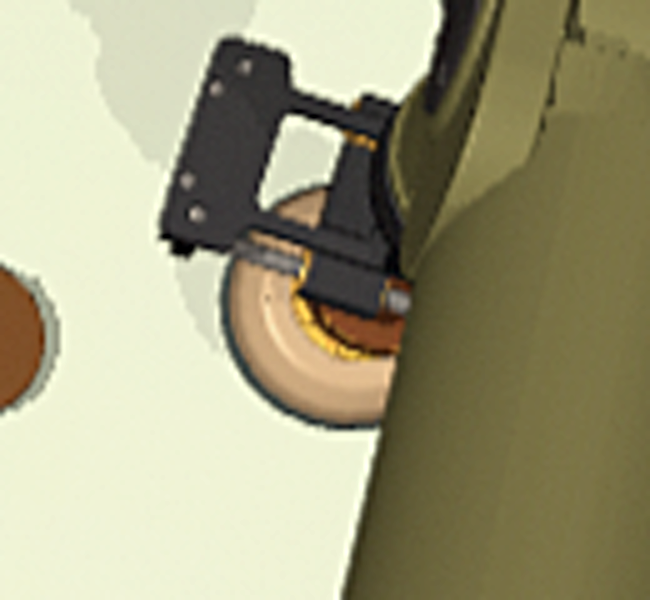

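Run:
```python
from h import *
D=cams();d=D["scene"];k=6.5
T=lambda pts,ox,oy:((np.array(pts,float)+.5)/k-.5+[ox,oy]).ravel()
bl=T([[155,236],[381,431]],180,180)
for z0 in(.117,.119,.121):
    l=least_squares(lambda p:bbox(proj(d,lidpts(*p,0,z0)[0]))-bl,[.53,-.155]);print(z0,l.x.round(4),l.fun.round(2))
z0=.119;l=least_squares(lambda p:bbox(proj(d,lidpts(*p,0,z0)[0]))-bl,[.53,-.155])
c,_=lidpts(*l.x,0,z0)
s=cv2.imread("pics/scene0.png")
im=d["color"][:,:,::-1]
for nm,jx in(("a",(.5300,-.1525)),("b",(.528,-.1535))):
    J=[proj(d,circ(*jx,.0795,.0185)),proj(d,circ(*jx,.0795-.0064,.0275)),proj(d,circ(*jx,.058,.023))]
    cv2.imwrite(f"pics/f_{nm}.png",np.hstack([crop(im,180,180,60,90,k,[proj(d,c[:72]),proj(d,c[72:])])[:,:390],crop(s,198,235,60,60,6.5,J)] if 0 else [crop(im,180,180,60,60,k,[proj(d,c[:72]),proj(d,c[72:])]),crop(s,198,235,60,60,k,J)]))
```

```text
0.117 [ 0.5266 -0.1548] [-0.01 -0.46  0.    0.42]
0.119 [ 0.5291 -0.1549] [-0.06 -0.52  0.06  0.46]
0.121 [ 0.5316 -0.1549] [-0.12 -0.57  0.12  0.5 ]
```

View pics/f_a.png

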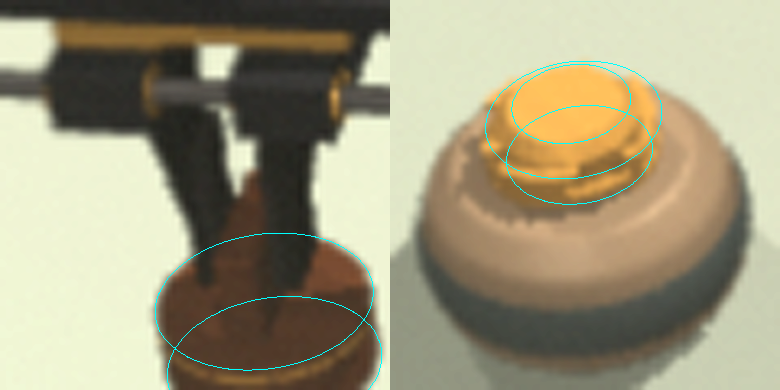

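View pics/f_b.png

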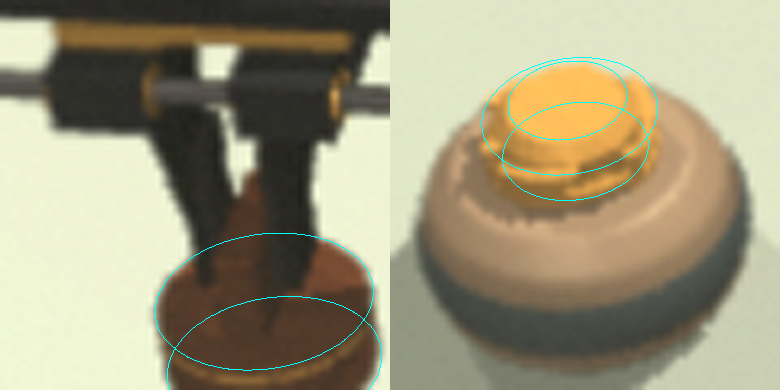

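carry_out:
  plan:
    - {"dx": -0.03, "dy": 0, "dz": 0.4, "rx": 0, "ry": 0, "rz": 0, "fingers": 1}
    - {"dx": 0, "dy": 0, "dz": 0.4, "rx": 0, "ry": 0, "rz": 0, "fingers": 1}
    - {"dx": 0, "dy": 0, "dz": 0.3, "rx": 0, "ry": 0, "rz": 0, "fingers": 1}
    - {"dx": 0, "dy": 0, "dz": 0, "rx": 0, "ry": 0, "rz": 0, "fingers": 1}

```text
time_s: 9.3
tool_pos: [0.5284, -0.1578, 0.0888]
tool_rot: [-180.0, -0.1, 160.6]
force: [-0.2, -0.4, -1.4]
grip_width: 0.0137
```

```bash
python3 v.py 180 190 90 90 6.5 j2
```

```text
[ 0.5293 -0.1581  0.09  ] [-180.      0.    160.58] [ 0.76  0.33 -2.69] [ 0.04   0.039 -0.016] 0.014196185040549394 [-14.   11.5  31.2 105.3  -6.5  65.   90. ] 9.4
[[222.0, 246.8], [220.3, 236.6]]
```

View pics/j2.png

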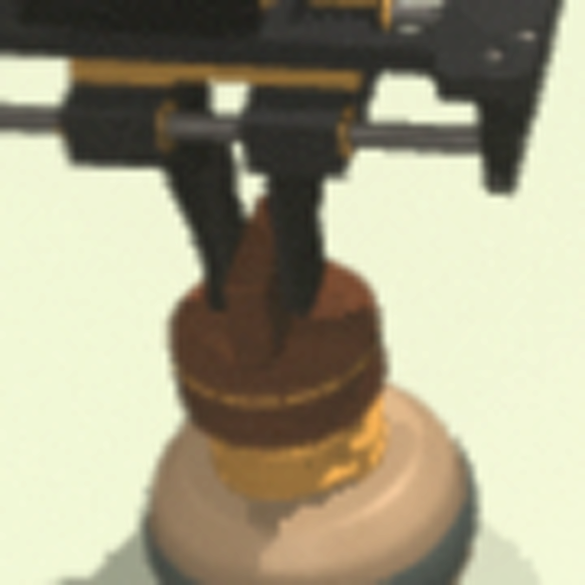

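carry_out:
  plan:
    - {"dx": 0.03, "dy": 0.08, "dz": 0, "rx": 0, "ry": 0, "rz": 0, "fingers": 1}
    - {"dx": 0, "dy": 0, "dz": 0.1, "rx": 0, "ry": 0, "rz": 0, "fingers": 1}
    - {"dx": 0, "dy": 0, "dz": 0, "rx": 0, "ry": 0, "rz": 0, "fingers": 1}

```text
time_s: 9.78
tool_pos: [0.5291, -0.1552, 0.0869]
tool_rot: [180.0, -0.0, 160.6]
force: [0.5, 0.8, -1.6]
grip_width: 0.0135
```

```bash
python3 v.py 180 190 90 90 6.5 j3
python3 - <<'E'
from h import *
for i in range(1):
  D=cams();o=sensors.get_obs();print(o["tool_pos"],o["force"])
E
```

```text
[ 0.5293 -0.1554  0.0871] [1.7999e+02 1.0000e-02 1.6059e+02] [ 0.7  -0.15 -0.81] [ 0.006  0.005 -0.018] 0.0139114484518764 [-14.2  11.5  31.1 105.6  -6.6  64.6  89.8] 9.875
[[223.5, 247.6], [221.8, 237.4]]
[ 0.52927878 -0.15542514  0.0871275 ] [-1.01662408  0.18758142 -1.35817748]
```

View pics/j3.png

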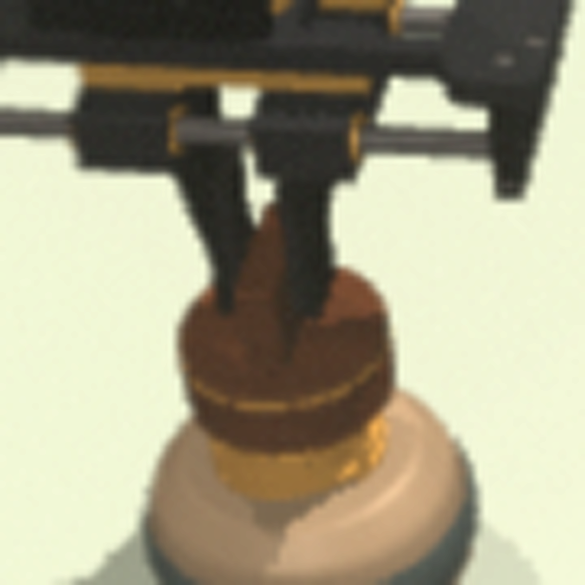

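carry_out:
  plan:
    - {"dx": 0, "dy": 0, "dz": 0.1, "rx": 0, "ry": 0, "rz": 0, "fingers": 1}
    - {"dx": 0, "dy": 0, "dz": 0.1, "rx": 0, "ry": 0, "rz": 0, "fingers": 1}
    - {"dx": 0, "dy": 0, "dz": 0.05, "rx": 0, "ry": 0, "rz": 0, "fingers": 1}
    - {"dx": 0, "dy": 0, "dz": 0, "rx": 0, "ry": 0, "rz": 0, "fingers": 1}

```text
time_s: 10.48
tool_pos: [0.5291, -0.1553, 0.0793]
tool_rot: [-180.0, -0.0, 160.6]
force: [0.3, -0.8, -0.8]
grip_width: 0.0138
```

carry_out:
  plan:
    - {"dx": 0, "dy": 0, "dz": 0.04, "rx": 0, "ry": 0, "rz": 0, "fingers": 1}
    - {"dx": 0, "dy": 0, "dz": 0, "rx": 0, "ry": 0, "rz": 0, "fingers": 1}

```text
time_s: 10.72
tool_pos: [0.5292, -0.1553, 0.0783]
tool_rot: [180.0, 0.0, 160.6]
force: [0.3, 0.6, -0.8]
grip_width: 0.0137
```

carry_out:
  plan:
    - {"dx": 0, "dy": 0, "dz": 0.04, "rx": 0, "ry": 0, "rz": 0, "fingers": 1}
    - {"dx": 0, "dy": 0, "dz": 0, "rx": 0, "ry": 0, "rz": 0, "fingers": 1}

```text
time_s: 10.98
tool_pos: [0.5292, -0.1553, 0.0771]
tool_rot: [180.0, -0.0, 160.6]
force: [-1.2, -0.9, -2.2]
grip_width: 0.0133
```

carry_out:
  plan:
    - {"dx": 0, "dy": 0, "dz": 0.04, "rx": 0, "ry": 0, "rz": 0, "fingers": 1}
    - {"dx": 0, "dy": 0, "dz": 0, "rx": 0, "ry": 0, "rz": 0, "fingers": 1}

```text
time_s: 11.22
tool_pos: [0.5292, -0.1554, 0.0759]
tool_rot: [180.0, -0.0, 160.6]
force: [0.9, 0.0, -1.0]
grip_width: 0.0139
```

carry_out:
  plan:
    - {"dx": 0, "dy": 0, "dz": 0.04, "rx": 0, "ry": 0, "rz": 0, "fingers": 1}
    - {"dx": 0, "dy": 0, "dz": 0, "rx": 0, "ry": 0, "rz": 0, "fingers": 1}

```text
time_s: 11.48
tool_pos: [0.5292, -0.1553, 0.0746]
tool_rot: [180.0, -0.0, 160.6]
force: [-0.0, -0.5, -1.9]
grip_width: 0.0141
```

carry_out:
  plan:
    - {"dx": 0, "dy": 0, "dz": 0.04, "rx": 0, "ry": 0, "rz": 0, "fingers": 1}
    - {"dx": 0, "dy": 0, "dz": 0, "rx": 0, "ry": 0, "rz": 0, "fingers": 1}

```text
time_s: 11.72
tool_pos: [0.5292, -0.1553, 0.0734]
tool_rot: [180.0, -0.0, 160.6]
force: [-0.6, 0.6, -1.3]
grip_width: 0.0138
```

carry_out:
  plan:
    - {"dx": 0, "dy": 0, "dz": 0.03, "rx": 0, "ry": 0, "rz": 0, "fingers": 1}
    - {"dx": 0, "dy": 0, "dz": 0, "rx": 0, "ry": 0, "rz": 0, "fingers": 1}

```text
time_s: 11.98
tool_pos: [0.5292, -0.1553, 0.0726]
tool_rot: [180.0, -0.0, 160.6]
force: [-0.8, -0.9, -1.1]
grip_width: 0.014
```

carry_out:
  plan:
    - {"dx": 0, "dy": 0, "dz": 0.03, "rx": 0, "ry": 0, "rz": 0, "fingers": 1}
    - {"dx": 0, "dy": 0, "dz": 0, "rx": 0, "ry": 0, "rz": 0, "fingers": 1}

```text
time_s: 12.22
tool_pos: [0.5292, -0.1554, 0.0717]
tool_rot: [180.0, -0.0, 160.6]
force: [0.3, -0.5, -1.3]
grip_width: 0.0137
```

carry_out:
  plan:
    - {"dx": 0, "dy": 0, "dz": 0.03, "rx": 0, "ry": 0, "rz": 0, "fingers": 1}
    - {"dx": 0, "dy": 0, "dz": 0, "rx": 0, "ry": 0, "rz": 0, "fingers": 1}

```text
time_s: 12.48
tool_pos: [0.5292, -0.1554, 0.0708]
tool_rot: [180.0, -0.0, 160.6]
force: [0.6, 0.6, -1.2]
grip_width: 0.0138
```

carry_out:
  plan:
    - {"dx": 0, "dy": 0, "dz": 0.03, "rx": 0, "ry": 0, "rz": 0, "fingers": 1}
    - {"dx": 0, "dy": 0, "dz": 0, "rx": 0, "ry": 0, "rz": 0, "fingers": 1}

```text
time_s: 12.72
tool_pos: [0.5292, -0.1553, 0.0699]
tool_rot: [180.0, -0.0, 160.6]
force: [0.0, -0.3, -1.9]
grip_width: 0.0137
```

carry_out:
  plan:
    - {"dx": 0, "dy": 0, "dz": 0.03, "rx": 0, "ry": 0, "rz": 0, "fingers": 1}
    - {"dx": 0, "dy": 0, "dz": 0, "rx": 0, "ry": 0, "rz": 0, "fingers": 1}

```text
time_s: 12.98
tool_pos: [0.5292, -0.1553, 0.069]
tool_rot: [180.0, -0.0, 160.6]
force: [-0.0, 0.2, -0.9]
grip_width: 0.0138
```

```bash
python3 v.py 180 190 90 90 6.5 j4
```

```text
[ 0.5292 -0.1554  0.069 ] [179.99  -0.   160.59] [-0.66  0.79 -1.55] [-0.043 -0.032  0.003] 0.01391618698390932 [-13.9  12.7  30.9 106.6  -7.3  62.6  90.4] 13.075
[[224.6, 254.2], [223.0, 244.3]]
```

View pics/j4.png

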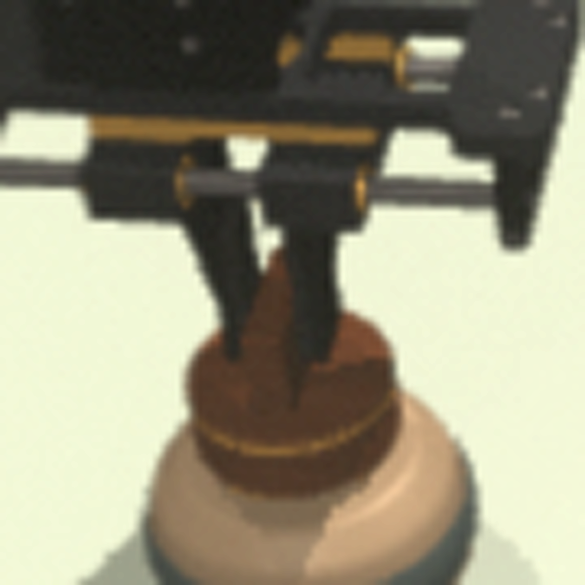

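carry_out:
  plan:
    - {"dx": 0, "dy": 0, "dz": 0.02, "rx": 0, "ry": 0, "rz": 0, "fingers": 1}
    - {"dx": 0, "dy": 0, "dz": 0, "rx": 0, "ry": 0, "rz": 0, "fingers": 1}

```text
time_s: 13.32
tool_pos: [0.5292, -0.1554, 0.0684]
tool_rot: [180.0, -0.0, 160.6]
force: [-0.5, 0.2, -1.9]
grip_width: 0.0141
```

carry_out:
  plan:
    - {"dx": 0, "dy": 0, "dz": 0.02, "rx": 0, "ry": 0, "rz": 0, "fingers": 1}
    - {"dx": 0, "dy": 0, "dz": 0, "rx": 0, "ry": 0, "rz": 0, "fingers": 1}

```text
time_s: 13.58
tool_pos: [0.5292, -0.1554, 0.0678]
tool_rot: [180.0, 0.0, 160.6]
force: [-0.3, -0.6, -1.8]
grip_width: 0.0139
```

carry_out:
  plan:
    - {"dx": 0, "dy": 0, "dz": 0.02, "rx": 0, "ry": 0, "rz": 0, "fingers": 1}
    - {"dx": 0, "dy": 0, "dz": 0, "rx": 0, "ry": 0, "rz": 0, "fingers": 1}

```text
time_s: 13.82
tool_pos: [0.5294, -0.1554, 0.0676]
tool_rot: [180.0, 0.0, 160.6]
force: [-0.4, 0.5, 0.5]
grip_width: 0.0138
```

carry_out:
  plan:
    - {"dx": 0, "dy": 0, "dz": 0, "rx": 0, "ry": 0, "rz": 0, "fingers": 1}
    - {"dx": 0, "dy": 0, "dz": 0, "rx": 0, "ry": 0, "rz": 0, "fingers": 1}
    - {"dx": 0, "dy": 0, "dz": 0, "rx": 0, "ry": 0, "rz": 0, "fingers": 1}

```text
time_s: 14.2
tool_pos: [0.5293, -0.1554, 0.0675]
tool_rot: [180.0, 0.0, 160.6]
force: [-1.0, 0.2, 3.8]
grip_width: 0.0139
```

carry_out:
  plan:
    - {"dx": 0, "dy": 0, "dz": 0.01, "rx": 0, "ry": 0, "rz": 0, "fingers": 1}
    - {"dx": 0, "dy": 0, "dz": 0, "rx": 0, "ry": 0, "rz": 0, "fingers": 1}

```text
time_s: 14.45
tool_pos: [0.5294, -0.1554, 0.0674]
tool_rot: [180.0, 0.0, 160.6]
force: [-1.4, 1.2, 4.4]
grip_width: 0.0136
```

```bash
cat > o.py <<'E'
from h import *
F=[];M=[];P=[]
for i in range(3):
    imaging.read_camera("scene");o=sensors.get_obs();F.append(o["force"]);M.append(o["wrist_torque"]);P.append(o["tool_pos"])
print(np.mean(P,0).round(4),np.mean(F,0).round(2),np.mean(M,0).round(3),np.round(o["tool_rot"],2),np.round(o["qpos"],1)[-1],o["grip_width"],o["time_s"])
E
python3 o.py
```

```text
[ 0.5294 -0.1554  0.0674] [-1.77  0.41  5.05] [ 0.114  0.442 -0.009] [1.7998e+02 2.0000e-02 1.6059e+02] 90.5 0.014110224909139013 14.6
```

carry_out:
  plan:
    - {"dx": 0.02, "dy": 0, "dz": -0.01, "rx": 0, "ry": 0, "rz": 0.2, "fingers": 1}
    - {"dx": 0, "dy": 0, "dz": 0, "rx": 0, "ry": 0, "rz": 0.2, "fingers": 1}
    - {"dx": 0, "dy": 0, "dz": 0, "rx": 0, "ry": 0, "rz": 0, "fingers": 1}

```text
time_s: 14.98
tool_pos: [0.5293, -0.1551, 0.0675]
tool_rot: [180.0, 0.1, 156.6]
force: [0.3, 0.2, 3.4]
grip_width: 0.0141
```

```bash
python3 o.py
```

```text
[ 0.5293 -0.1552  0.0675] [ 1.4  -0.07  2.76] [ 0.05  -0.312 -0.022] [1.7998e+02 7.0000e-02 1.5660e+02] 86.6 0.013907512506257333 15.125
```

carry_out:
  plan:
    - {"dx": -0.01, "dy": 0, "dz": 0, "rx": 0, "ry": 0, "rz": 0.3, "fingers": 1}
    - {"dx": 0, "dy": 0, "dz": 0, "rx": 0, "ry": 0, "rz": 0.3, "fingers": 1}
    - {"dx": 0, "dy": 0, "dz": 0, "rx": 0, "ry": 0, "rz": 0, "fingers": 1}

```text
time_s: 15.5
tool_pos: [0.5292, -0.1549, 0.0673]
tool_rot: [180.0, 0.0, 150.6]
force: [0.8, 1.4, 3.6]
grip_width: 0.0138
```

```bash
python3 o.py
```

```text
[ 0.5292 -0.1549  0.0674] [0.86 1.23 3.52] [ 0.366 -0.285  0.003] [1.7996e+02 1.0000e-02 1.5065e+02] 80.8 0.013901528265887158 15.65
```

carry_out:
  plan:
    - {"dx": 0.01, "dy": 0.01, "dz": 0, "rx": 0, "ry": 0, "rz": 0.3, "fingers": 1}
    - {"dx": 0, "dy": 0, "dz": 0, "rx": 0, "ry": 0, "rz": 0.3, "fingers": 1}
    - {"dx": 0, "dy": 0, "dz": 0, "rx": 0, "ry": 0, "rz": 0, "fingers": 1}

```text
time_s: 16.02
tool_pos: [0.5287, -0.1548, 0.0671]
tool_rot: [-180.0, -0.0, 144.7]
force: [1.0, 1.0, 2.6]
grip_width: 0.0138
```

```bash
python3 o.py
```

```text
[ 0.5287 -0.1548  0.0671] [0.62 1.46 2.06] [ 0.267 -0.216  0.037] [-1.8000e+02 -2.0000e-02  1.4465e+02] 74.9 0.013600239882259488 16.175
```

carry_out:
  plan:
    - {"dx": 0, "dy": 0.01, "dz": 0.005, "rx": 0, "ry": 0, "rz": 0.3, "fingers": 1}
    - {"dx": 0, "dy": 0, "dz": 0.005, "rx": 0, "ry": 0, "rz": 0.3, "fingers": 1}
    - {"dx": 0, "dy": 0, "dz": 0, "rx": 0, "ry": 0, "rz": 0, "fingers": 1}

```text
time_s: 16.55
tool_pos: [0.5287, -0.1547, 0.0667]
tool_rot: [-180.0, -0.0, 138.7]
force: [0.3, 1.9, 2.5]
grip_width: 0.0141
```

```bash
python3 o.py
```

```text
[ 0.5287 -0.1547  0.0668] [0.6  0.4  1.11] [ 0.152 -0.131  0.059] [-1.7998e+02 -2.0000e-02  1.3864e+02] 69.1 0.01401582475433783 16.7
```

carry_out:
  plan:
    - {"dx": 0, "dy": 0, "dz": 0.007, "rx": 0, "ry": 0, "rz": 0.3, "fingers": 1}
    - {"dx": 0, "dy": 0, "dz": 0.007, "rx": 0, "ry": 0, "rz": 0.3, "fingers": 1}
    - {"dx": 0, "dy": 0, "dz": 0.007, "rx": 0, "ry": 0, "rz": 0.3, "fingers": 1}
    - {"dx": 0, "dy": 0, "dz": 0, "rx": 0, "ry": 0, "rz": 0, "fingers": 1}

```text
time_s: 17.2
tool_pos: [0.5287, -0.1548, 0.0661]
tool_rot: [-180.0, -0.0, 129.7]
force: [0.3, 0.6, 0.8]
grip_width: 0.0136
```

```bash
python3 o.py
```

```text
[ 0.5287 -0.1548  0.0662] [0.09 0.63 0.48] [ 0.111 -0.042  0.005] [-1.7997e+02 -2.0000e-02  1.2964e+02] 60.4 0.013703156521340748 17.35
```

carry_out:
  plan:
    - {"dx": 0, "dy": 0, "dz": 0.008, "rx": 0, "ry": 0, "rz": 0.3, "fingers": 1}
    - {"dx": 0, "dy": 0, "dz": 0.008, "rx": 0, "ry": 0, "rz": 0.3, "fingers": 1}
    - {"dx": 0, "dy": 0, "dz": 0.008, "rx": 0, "ry": 0, "rz": 0.3, "fingers": 1}
    - {"dx": 0, "dy": 0, "dz": 0, "rx": 0, "ry": 0, "rz": 0, "fingers": 1}

```text
time_s: 17.85
tool_pos: [0.5289, -0.1548, 0.0655]
tool_rot: [-180.0, 0.0, 120.7]
force: [0.2, -0.1, -0.3]
grip_width: 0.014
```

```bash
python3 o.py
```

```text
[ 0.5289 -0.1548  0.0655] [0.18 0.74 0.09] [ 0.037 -0.133  0.023] [-179.99    0.    120.65] 51.8 0.01364943699580039 18.0
```

carry_out:
  plan:
    - {"dx": 0, "dy": 0, "dz": 0.008, "rx": 0, "ry": 0, "rz": 0.3, "fingers": 1}
    - {"dx": 0, "dy": 0, "dz": 0.008, "rx": 0, "ry": 0, "rz": 0.3, "fingers": 1}
    - {"dx": 0, "dy": 0, "dz": 0, "rx": 0, "ry": 0, "rz": 0, "fingers": 1}

```text
time_s: 18.38
tool_pos: [0.529, -0.1547, 0.0651]
tool_rot: [-180.0, 0.0, 114.7]
force: [-0.3, -0.3, 0.2]
grip_width: 0.0142
```

```bash
python3 o.py
```

```text
[ 0.5289 -0.1547  0.0651] [ 0.3   0.41 -0.16] [-0.006 -0.125  0.035] [-180.      0.    114.65] 46.0 0.014309575857710003 18.525
```

carry_out:
  plan:
    - {"dx": 0, "dy": 0, "dz": 0.008, "rx": 0, "ry": 0, "rz": 0.3, "fingers": 1}
    - {"dx": 0, "dy": 0, "dz": 0.008, "rx": 0, "ry": 0, "rz": 0.3, "fingers": 1}
    - {"dx": 0, "dy": 0, "dz": 0.008, "rx": 0, "ry": 0, "rz": 0.3, "fingers": 1}
    - {"dx": 0, "dy": 0, "dz": 0, "rx": 0, "ry": 0, "rz": 0, "fingers": 1}

```text
time_s: 19.02
tool_pos: [0.529, -0.1547, 0.0645]
tool_rot: [180.0, 0.0, 105.7]
force: [0.3, 0.2, 1.1]
grip_width: 0.0138
```

```bash
python3 o.py
```

```text
[ 0.529  -0.1547  0.0645] [0.14 0.23 0.44] [-0.018 -0.108  0.021] [179.99   0.   105.65] 37.4 0.013779084610422728 19.175
```

carry_out:
  plan:
    - {"dx": 0, "dy": 0, "dz": 0.008, "rx": 0, "ry": 0, "rz": 0.3, "fingers": 1}
    - {"dx": 0, "dy": 0, "dz": 0.008, "rx": 0, "ry": 0, "rz": 0.3, "fingers": 1}
    - {"dx": 0, "dy": 0, "dz": 0, "rx": 0, "ry": 0, "rz": 0, "fingers": 1}

```text
time_s: 19.55
tool_pos: [0.529, -0.1547, 0.064]
tool_rot: [180.0, -0.0, 99.7]
force: [0.5, 0.9, 1.2]
grip_width: 0.0139
```

```bash
python3 o.py
```

```text
[ 0.5291 -0.1547  0.064 ] [0.3  0.64 0.64] [ 0.005 -0.113 -0.015] [179.99  -0.    99.66] 31.6 0.013802588167050331 19.7
```

carry_out:
  plan:
    - {"dx": 0, "dy": 0, "dz": 0.005, "rx": 0, "ry": 0, "rz": 0.2, "fingers": 1}
    - {"dx": 0, "dy": 0, "dz": 0.005, "rx": 0, "ry": 0, "rz": 0.2, "fingers": 1}
    - {"dx": 0, "dy": 0, "dz": 0, "rx": 0, "ry": 0, "rz": 0, "fingers": 1}

```text
time_s: 20.08
tool_pos: [0.5292, -0.1546, 0.0637]
tool_rot: [180.0, 0.0, 95.6]
force: [0.4, -0.0, 1.2]
grip_width: 0.0139
```

```bash
python3 o.py
```

```text
[ 0.5292 -0.1547  0.0637] [0.92 0.2  1.02] [-0.024 -0.26   0.024] [1.7998e+02 1.0000e-02 9.5600e+01] 27.7 0.013870737444437826 20.225
```

carry_out:
  plan:
    - {"dx": 0, "dy": 0, "dz": 0.005, "rx": 0, "ry": 0, "rz": 0.2, "fingers": 1}
    - {"dx": 0, "dy": 0, "dz": 0.005, "rx": 0, "ry": 0, "rz": 0.2, "fingers": 1}
    - {"dx": 0, "dy": 0, "dz": 0, "rx": 0, "ry": 0, "rz": 0, "fingers": 1}

```text
time_s: 20.6
tool_pos: [0.5291, -0.1548, 0.0634]
tool_rot: [180.0, 0.0, 91.6]
force: [1.1, 0.3, 1.0]
grip_width: 0.0138
```

```bash
python3 o.py
```

```text
[ 0.5291 -0.1548  0.0634] [ 0.54 -0.04  1.22] [-0.063 -0.25  -0.035] [179.99   0.    91.59] 23.9 0.013537750095651389 20.75
```

carry_out:
  plan:
    - {"dx": 0, "dy": 0, "dz": 0.005, "rx": 0, "ry": 0, "rz": 0.2, "fingers": 1}
    - {"dx": 0, "dy": 0, "dz": 0, "rx": 0, "ry": 0, "rz": 0, "fingers": 1}

```text
time_s: 21.0
tool_pos: [0.529, -0.1547, 0.0632]
tool_rot: [180.0, 0.0, 89.6]
force: [0.1, 0.4, 1.0]
grip_width: 0.0139
```

```bash
python3 o.py
```

```text
[ 0.5291 -0.1547  0.0632] [0.53 0.85 1.08] [-0.128 -0.294 -0.024] [179.99   0.    89.59] 22.0 0.013575365543724379 21.15
```

carry_out:
  plan:
    - {"dx": 0, "dy": 0, "dz": 0.005, "rx": 0, "ry": 0, "rz": 0.2, "fingers": 1}
    - {"dx": 0, "dy": 0, "dz": 0.003, "rx": 0, "ry": 0, "rz": 0.1, "fingers": 1}
    - {"dx": 0, "dy": 0, "dz": 0, "rx": 0, "ry": 0, "rz": 0, "fingers": 1}

```text
time_s: 21.52
tool_pos: [0.529, -0.1546, 0.063]
tool_rot: [180.0, -0.0, 86.6]
force: [0.8, 0.5, 2.1]
grip_width: 0.0137
```

```bash
python3 o.py
```

```text
[ 0.529  -0.1546  0.063 ] [0.99 0.5  2.4 ] [-0.056 -0.196  0.012] [ 1.7999e+02 -1.0000e-02  8.6600e+01] 19.1 0.013754545074240499 21.675
```

carry_out:
  plan:
    - {"dx": 0, "dy": 0, "dz": 0.005, "rx": 0, "ry": 0, "rz": 0.2, "fingers": 1}
    - {"dx": 0, "dy": 0, "dz": 0, "rx": 0, "ry": 0, "rz": 0, "fingers": 1}

```text
time_s: 21.92
tool_pos: [0.5292, -0.1549, 0.0629]
tool_rot: [180.0, 0.0, 84.6]
force: [1.1, 0.3, 3.0]
grip_width: 0.0139
```

```bash
python3 o.py
```

```text
[ 0.5292 -0.1548  0.0629] [ 1.01 -0.59  3.04] [-0.258 -0.243  0.196] [1.7997e+02 1.0000e-02 8.4610e+01] 17.2 0.013690711090095814 22.075
```

carry_out:
  plan:
    - {"dx": 0, "dy": 0, "dz": 0.005, "rx": 0, "ry": 0, "rz": 0.2, "fingers": 1}
    - {"dx": 0, "dy": 0, "dz": 0, "rx": 0, "ry": 0, "rz": 0, "fingers": 1}

```text
time_s: 22.32
tool_pos: [0.5294, -0.1548, 0.0629]
tool_rot: [180.0, 0.0, 82.6]
force: [2.3, -0.1, 4.1]
grip_width: 0.0137
```

```bash
python3 o.py
```

```text
[ 0.5294 -0.1548  0.0629] [ 1.95 -0.94  4.16] [-0.346 -0.374  0.447] [1.7995e+02 1.0000e-02 8.2610e+01] 15.3 0.014154569230038754 22.475
```

The torque rose to 0.45 N m and the height stopped falling at the expected home level, so this is the stop. I'll relax the twist and release.

carry_out:
  plan:
    - {"dx": 0, "dy": 0, "dz": -0.01, "rx": 0, "ry": 0, "rz": -0.25, "fingers": 1}
    - {"dx": 0, "dy": 0, "dz": 0, "rx": 0, "ry": 0, "rz": 0, "fingers": 1}

```text
time_s: 22.72
tool_pos: [0.5291, -0.1547, 0.0629]
tool_rot: [180.0, -0.0, 85.0]
force: [2.8, -1.6, 2.7]
grip_width: 0.0137
```

```bash
python3 o.py
```

```text
[ 0.5291 -0.1547  0.0629] [ 2.26 -0.88  2.67] [-0.326 -0.47   0.104] [ 1.7999e+02 -1.0000e-02  8.5030e+01] 17.6 0.013813465677147304 22.875
```

carry_out:
  plan:
    - {"dx": 0, "dy": 0, "dz": 0, "rx": 0, "ry": 0, "rz": 0, "fingers": 0.3}
    - {"dx": 0, "dy": 0, "dz": 0, "rx": 0, "ry": 0, "rz": 0, "fingers": 0}
    - {"dx": 0, "dy": 0, "dz": 0, "rx": 0, "ry": 0, "rz": 0, "fingers": 0}
    - {"dx": 0, "dy": 0, "dz": 0, "rx": 0, "ry": 0, "rz": 0, "fingers": 0}
    - {"dx": 0, "dy": 0, "dz": -0.3, "rx": 0, "ry": 0, "rz": 0, "fingers": 0}
    - {"dx": 0, "dy": 0, "dz": -0.7, "rx": 0, "ry": 0, "rz": 0, "fingers": 0}
    - {"dx": 0, "dy": 0, "dz": -1, "rx": 0, "ry": 0, "rz": 0, "fingers": 0}
    - {"dx": 0, "dy": 0, "dz": -1, "rx": 0, "ry": 0, "rz": 0, "fingers": 0}
    - {"dx": 0, "dy": 0, "dz": -1, "rx": 0, "ry": 0, "rz": 0, "fingers": 0}
    - {"dx": 0, "dy": 0, "dz": 0, "rx": 0, "ry": 0, "rz": 0, "fingers": 0}

```text
time_s: 24.12
tool_pos: [0.5308, -0.1553, 0.186]
tool_rot: [179.7, -0.0, 85.1]
force: [0.2, 0.2, 0.3]
grip_width: 0.0436
```

```bash
python3 v.py 150 130 140 140 4.2 k1
python3 - <<'E'
from h import *
D=cams();cv2.imwrite("pics/k1s.png",D["scene"]["color"][:,:,::-1]);d=D["scene"]
jx=(.5305,-.153)
for z in (.0883,.093):
    c,_=lidpts(*jx,0,z-.0285);cv2.imwrite("pics/k_%d.png"%(z*1e4),crop(d["color"][:,:,::-1],198,220,60,60,6.5,[proj(d,c[:72]),proj(d,c[72:])]))
E
```

```text
[ 0.5289 -0.1546  0.183 ] [ 1.7998e+02 -2.0000e-02  8.5090e+01] [-0.05 -0.76 -0.17] [-0.065  0.107 -0.034] 0.04378716663458651 [-25.    7.3  42.2  99.2  -5.1  75.4  13.3] 24.225
[[217.8, 209.6], [215.9, 198.0]]
```

View pics/k1s.png

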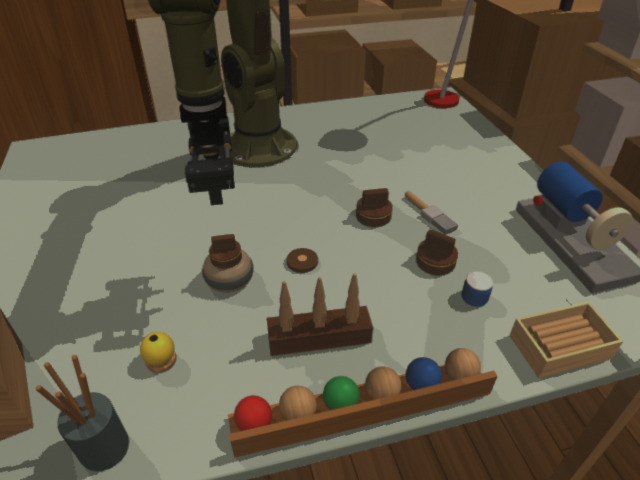

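View pics/k_883.png

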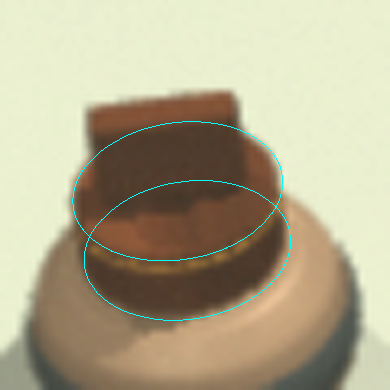

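The scene shows the lid level on the jar at (227,250). In the crop its rim matches the drawn fully-home outline, the gripper is clear at (210,180), and the bystanders look unmoved. I'm handing it in.

```bash
python3 -c "
from cell import ticket;print(ticket.sign_off())"
```

```text
the job is handed in; nothing more can be done
None
```

The walnut lid is screwed onto the wax jar up to the stop, released and level, and I handed the job in at about 24 s; no verdict was reported.

- **Start of the thread:** the pins happened to land straight in a gap. The lid came to rest about 13.3 mm above the neck's top (expected 13.5 mm for dropped in), so I skipped the anticlockwise search. I held it there for over half a second, at no more than about 6.5 N of downward force.
- **Screwing down:** I turned it about 76–78° clockwise. It went down about 4.5 mm (4.7 mm expected). At the stop the twist rose to about 0.45 N m; I then relaxed it and let go. Downward force while turning stayed near 5 N or less.
- **Last checks:** before release the lid's centre worked out at about 88.1 mm above the work surface (fully home is 88.3 mm). In the final scene picture the lid matches the outline drawn for fully home, and all bystanders look unmoved by eye. The gripper is about 120 mm clear with no contact force.

**What disagreed:**
- In the pictures the fingertips sit about 27 mm higher than the reported tool position. I set the grasp height from the pictures and took lid heights relative to the grasp.
- The two cameras differed by 3–5 mm sideways at the jar, so I centred the lid by looking at it directly over the neck.
- The final look used the scene camera only. The top camera was not checked again.

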